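# Pack and press a painting panel in the framing jig

### The arm

A 6-joint arm with a two-finger parallel gripper is mounted at the origin on the work surface. World frame = base frame: x ahead of the robot, y to its left, z up, the work surface at z = 0. Lengths are in m, angles in rad, forces in N, time in s.
With the tool pointing down it reaches from about 0.325 to 0.875 m from the base axis. Payload 4.4 kg.
Tool frame: the origin (TCP) lies at the very end of the fingers, on their centre line; the grasp point (between the pads) lies 19 mm behind it (manip.hold_point_z is the distance from the TCP to the grasp point, in m); z points along the fingers, y is the line along which they close (so a half turn about z gives the same grasp; the last joint's range is limited). The gripper opens to 85 mm and grips with 20 to 120 N. Pads are 22 mm wide; open, the fingers measure 114 mm over their backs; the gripper's body (76 mm by 85 mm) begins 54 mm behind the grasp point. The pads swing forward as they close: fully open they stand 13 mm farther back than shut.
Start: joints at [-1.498, 0.207, 1.542, -0, 1.393, -0.15], TCP at [0.127, -0.561, 0.231] pointing down, gripper open.
Joint ranges: [-2.73, 2.73], [-0.86, 2.22], [0.23, 2.46], [-1.11, 4.25], [0.08, 2.63], [-2.82, 2.82]. Speed limits (rad/s): [2.79, 2.79, 3.14, 3.14, 3.14, 3.14].

### API

Orientations are given as a 3x3 rotation matrix whose columns are the frame's x, y, z axes.
In Python, from bench import monitor, optics, job, spotter, manip gives the robot as it stands.
- The arm moves only by the tool servo_tool, never from a script. Its argument "motion" is a list that holds one entry, the list of rows, each a list of 5 numbers: the shift along the tool's x, y, z in mm, then the turn about the tool's z in degrees, then the finger opening in mm, from 0 to 85.4. In form: [[[tx, ty, tz, roll, jaw], ...]]. A call has 1 to 8 rows; each row shifts and turns the commanded pose from where the row before left it, along the tool's axes as they then stand; what a row does not reach is not made up. A row lasts 1/8 s, in which the tool goes at most 62.5 mm and 10.7 degrees, less where a joint would pass 70% of its speed; a pose out of reach is approached as far as the arm can. A call is refused whole if a number of a shift passes 62.5 or a number of a turn 10.7, either way. A call with a gripper value outside its range is refused whole. The fingers move at their own pace and stop on an object; "newtons" is the grip in N (left out, the last holds). Time passes only in rows, so rows that do not move let the fingers close. It gives the time, the measured TCP pose, the force, the opening and the grip force at its end, in the units of the state.
- monitor.sense(): the state, without advancing time (a new reading comes with each control period).
- optics.capture(name): name is "scene" or "side" or "wrist"; returns the picture (480x640x3 uint8, red, green, blue); there is no depth.
- optics.camera_model(name): a dict with "intrinsics" (3x3 intrinsics, pixels), "R" (3x3) and "t" (3): a world point X has camera coordinates R X + t; the wrist camera has in their place "mount" (4x4, takes a point from camera to tool coordinates, whose origin is the TCP and whose axes are the flange's). Camera axes: x right, y down, z forward; pixel columns grow to the right and rows downward; lengths in m; the calibration is good to about 2 mm. A picture is of the moment at which its call begins: read the wrist's pose just before it. camera_model takes no time and is no camera call.
- job.finish_job(): hands the job in; it is judged then, once.
Trained networks look in the newest picture that a camera, given by its name, has taken for a name from the list of things; names that differ only in an ending like _2 or _b are one class to them, and where a whole thing is asked for, a point or a joint stands for the part that bears it (a point fixed in the world has none). Each returns a list of dicts, best first, with "score" (0 to 1); they miss things now and then, are a little off and sometimes report something else, mostly with a low value. They report only what shows in the picture. A call takes as long as a camera call. They do not tell look-alikes from the thing itself.
- spotter.masks_of(camera, query): "region" (480x640 bool, what is visible of it) and "box" ([left, top, width, height] in pixels, round what is visible of it).
- spotter.pinpoint(camera, query): "position" ([column, row] in pixels: a listed point, or the origin of a listed thing).
The state is a dict: "time": time; "joints": joint angles; "qvel": joint speeds; "joint_torque": joint torques, N m; "eef_pos": TCP position; "orientation": TCP orientation; "ft_force": force on the tool from outside, world axes, zero at the start; "moment": the same for the moment, N m; "gripper_width": finger opening in m; "grip_force": force on a finger pad.
Only numpy, scipy, OpenCV 4.12 (cv2) and the standard library are available. Lean on these libraries where they do the work, as an engineer would, in place of code of your own. Each camera call takes 0.05 s, during which the arm holds its last target. There are 200 camera calls.

### The job

A painting panel lies face down in the framing jig; slide the orange spacer down, tab up, into whichever gap beside the panel is wide enough for it (the one along the slim dark-metal rail, never forcing it into the narrow one by the broad rail) until it stands on the jig's floor, and let go of it. Then, by the wooden batten on the panel's back, push the panel sideways, flat on the jig, so the spacer is trapped square and tight between panel and slim rail, and finish while still holding it pressed there with a light, steady push. Leave the paints and other things on the table where they are.

Things in the scene. Friction and masses are not known exactly. Their poses are not given: they have to be found in the camera images.
- jig: framing jig, fixed; mm: plywood base 190 (x) x 240 (y) x 6, origin at the centre of its underside, z up; its floor is 6 above the table. End stops 16 x 140, 14 above the floor, cross it at x = +-83 (150 clear between them). The two side rails stand on it at x = 0, y = +95 and -95; which rail is on which side changes
- rail_slim: slim dark-metal side rail, fixed on the jig: 190 long (x, along the jig's x) x 12 wide (y) x 20 tall, mm; origin at the centre of its underside, on the jig's floor. The gap between it and the panel is about 20 to 28 wide at the start: wide enough for the spacer
- rail_broad: broad dark-wood side rail on the other side, fixed: 190 long (x) x 44 wide (y) x 20 tall, mm; origin at the centre of its underside, on the jig's floor. The gap between it and the panel is about 4 to 12 wide at the start: too narrow for the spacer
- panel: loose painting panel lying face down on the jig's floor between rails and stops, 0.25 to 0.5 kg: 130 x 130 mm, wooden border 14 wide, 18 tall round its edge, the back inside it 7 above the underside. Origin at the centre of the underside, z up, x along the jig's x within 0.02 rad. It slides on the floor when pushed; nothing springs back
- batten (a point): top centre of the pale wooden batten fixed across the middle of the panel's back, 42 mm above the panel's underside. The batten is 102 long (panel's x, parallel to the rails) x 16 wide (y) and stands 24 above the border, with free room for fingers on both sides; axes as the panel's
- spacer: loose orange plastic spacer standing on the table, 60 g; mm: foot 90 long (x) x 16 thick (y) x 24 tall; grip tab on top at the middle, 44 long (x) x 12 thick (y), from 24 to 56 above the underside. Origin at the centre of the underside, z up. Gripped by the tab across its thickness (y). Goes into the gap with its x along the rail, either way round
- tube_red: paint tube with a red band, 105 x 32 x 18, lying flat (mm), loose, bystander: leave alone; origin at the centre of its underside
- tube_green: paint tube with a green band, 105 x 32 x 18, lying flat (mm), loose, bystander: leave alone; origin at the centre of its underside
- tube_yellow: paint tube with a yellow band, 105 x 32 x 18, lying flat (mm), loose, bystander: leave alone; origin at the centre of its underside
- medium_bottle: white plastic bottle with black cap, 44 across, 120 tall (mm), loose, bystander: leave alone; origin at the centre of its underside
- gesso_pot: squat white pot with blue label, 68 across, 70 tall (mm), loose, bystander: leave alone; origin at the centre of its underside
- thick_packer: plain blue plastic block 100 x 32 x 30 (too thick for either gap) (mm), loose, bystander: leave alone; origin at the centre of its underside
Things that resemble listed ones, but are neither listed nor needed, are in the scene too. Of the things that look like the spacer, the largest one is meant.

How it is judged:
On the way, in this order (a step that is already met when the one before it is completed fails the run):
1. the spacer is carried clear of the table (height (world z) of spacer above 0.03 m and contact force between the fingers and spacer above 0.5 N), for 0.1 s.
2. the spacer stands on the jig's floor in the wide gap, let go ((y of spacer in the frame of jig between 0.06 and 0.09 m or y of spacer in the frame of jig between -0.09 and -0.06 m) and horizontal distance between spacer and rail_slim below 0.05 m and z of spacer in the frame of jig between 0.003 and 0.009 m and angle between spacer's own z axis and vertical below 0.08 rad and angle between the x axis of spacer and the x axis of rail_slim, either way round below 0.12 rad and contact force between the fingers and spacer below 0.3 N), for 0.2 s.
At the end, for the whole second after the job is handed in: Spacer upright on the jig floor (3 mm, 0.08 rad) between panel and slim rail, not touched by the fingers; panel flat, square to the rail (0.03 rad), pushed by the fingers so that panel on spacer and spacer on rail each press over 2 N through the last second; panel off the broad rail (all of step 2 and contact force between panel and spacer above 2 N and contact force between spacer and rail_slim above 2 N and contact force between the fingers and panel above 2 N and contact force between panel and rail_broad below 0.3 N and angle between the x axis of panel and the x axis of rail_slim, either way round below 0.03 rad and angle between panel's own z axis and vertical below 0.04 rad and z of panel in the frame of jig between 0.003 and 0.009 m and linear speed of panel below 0.01 m/s); the arm keeps its last pose, push and grip.
It fails at once if the spacer is forced against the broad rail (over 8 N) (contact force between spacer and rail_broad above 8 N).
It fails at once if the panel is tipped up or lifted out (angle between panel's own z axis and vertical above 0.2 rad or z of panel in the frame of jig above 0.03 m).
It fails at once if the panel is pushed harder than a light push (over 50 N on the spacer) (contact force between panel and spacer above 50 N).
It fails at once if a bystander is disturbed (moved more than 30 mm) (distance of any of tube_red, tube_green, tube_yellow, medium_bottle, gesso_pot, thick_packer from where it was at the start of the episode above 0.03 m).
It also fails if it takes over 58 s, if anything falls off the work surface, if the arm or the gripper's body presses on something with over 40 N, if the wrist force passes 120 N, or if a joint passes its speed limit or range.

## Working session

There is one attempt and no reset: what is moved stays moved. The work goes in short steps, Python scripts to look and compute and a tool call to move; the robot and the scene stay as the last step left them, time stands still between calls to the robot, and variables do not carry over. Pictures are saved under pics/ and viewed, at most 10 in all, crops included, and the job is handed in when it is done.

Besides the shell and the picture viewer there is one more tool, called by a JSON object that holds its "method" and its "body", one argument or row to a line. servo_tool: Moves the arm, as the interface text tells. Its arguments: {"type":"object","properties":{"motion":{"type":"array"},"newtons":{"type":"number"}},"required":["motion"]}

```bash
mkdir -p pics
cat > h.py <<'E'
import numpy as np, cv2
from bench import monitor, optics, job, spotter, manip
def snap(c,n):
    im=optics.capture(c); cv2.imwrite(f'pics/{n}.png',im[:,:,::-1]); return im
def ray(c,uv,z,st=None):
    m=optics.camera_model(c); K=np.array(m['intrinsics'])
    d=np.linalg.inv(K)@np.array([uv[0],uv[1],1.0])
    if c=='wrist':
        M=np.array(m['mount']); R=np.array(st['orientation']); d=R@M[:3,:3]@d; o=R@M[:3,3]+np.array(st['eef_pos'])
    else:
        R=np.array(m['R']); d=R.T@d; o=-R.T@np.array(m['t'])
    return o+d*(z-o[2])/d[2]
E
python3 - <<'E'
from h import *
s=monitor.sense(); print(s['time'],s['eef_pos'],np.round(s['orientation'],3).tolist(),s['gripper_width'],manip.hold_point_z)
for c in('scene','side'):
    snap(c,c+'0')
    m=optics.camera_model(c); print(c,(-np.array(m['R']).T@np.array(m['t'])).round(3))
    for q,z in(('spacer',0),('batten',.048),('panel',.006),('rail_slim',.006),('rail_broad',.006),('jig',0),('thick_packer',0)):
        for r in spotter.pinpoint(c,q)[:3]: print(q,round(r['score'],2),np.round(r['position']),ray(c,r['position'],z).round(4))
print(optics.camera_model('wrist'))
E
```

```text
0.0 [ 0.12697282 -0.56000205  0.23008044] [[0.975, 0.221, -0.0], [0.221, -0.975, 0.002], [0.0, -0.002, -1.0]] 0.08512996000545842 0.0187
scene [ 1.135 -0.405  0.756]
spacer 0.74 [261. 273.] [ 0.557  -0.1649  0.    ]
spacer 0.73 [170. 309.] [ 0.5317 -0.366   0.    ]
spacer 0.62 [215. 292.] [ 0.5463 -0.271   0.    ]
batten 0.76 [360. 210.] [0.562  0.1023 0.048 ]
batten 0.23 [268. 327.] [ 0.7132 -0.2345  0.048 ]
panel 0.82 [354. 224.] [0.5603 0.0907 0.006 ]
rail_slim 0.74 [376. 204.] [0.5339 0.1793 0.006 ]
rail_broad 0.67 [334. 248.] [0.5935 0.0046 0.006 ]
thick_packer 0.64 [203. 366.] [ 0.6889 -0.3636  0.    ]
thick_packer 0.24 [418. 284.] [0.7753 0.0937 0.    ]
side [0.264 0.736 0.868]
spacer 0.96 [358. 199.] [ 0.5502 -0.2703  0.    ]
spacer 0.73 [370. 182.] [ 0.5427 -0.3549  0.    ]
spacer 0.64 [345. 221.] [ 0.5543 -0.1736  0.    ]
batten 0.7 [304. 285.] [0.5575 0.1016 0.048 ]
batten 0.56 [320. 168.] [ 0.6731 -0.3069  0.048 ]
panel 0.9 [303. 300.] [0.5568 0.1097 0.006 ]
panel 0.42 [425. 235.] [ 0.3493 -0.1847  0.006 ]
rail_slim 0.83 [298. 332.] [0.5359 0.1906 0.006 ]
rail_broad 0.57 [307. 260.] [ 0.5939 -0.0063  0.006 ]
thick_packer 0.95 [320. 170.] [ 0.6936 -0.3589  0.    ]
{'intrinsics': array([[402.91317491,   0.        , 315.0281321 ],
       [  0.        , 402.91317491, 240.46396392],
       [  0.        ,   0.        ,   1.        ]]), 'mount': array([[-6.40956653e-04, -9.43971395e-01, -3.30026657e-01,
         8.62376201e-02],
       [ 9.99999765e-01, -6.85597893e-04,  1.88721037e-05,
         5.60175278e-04],
       [-2.44080307e-04, -3.30026567e-01,  9.43971613e-01,
        -1.42587126e-01],
       [ 0.00000000e+00,  0.00000000e+00,  0.00000000e+00,
         1.00000000e+00]])}
```

View pics/scene0.png

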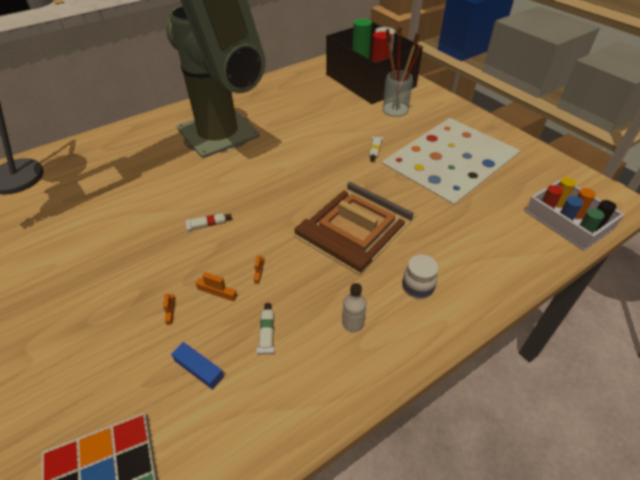

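View pics/side0.png

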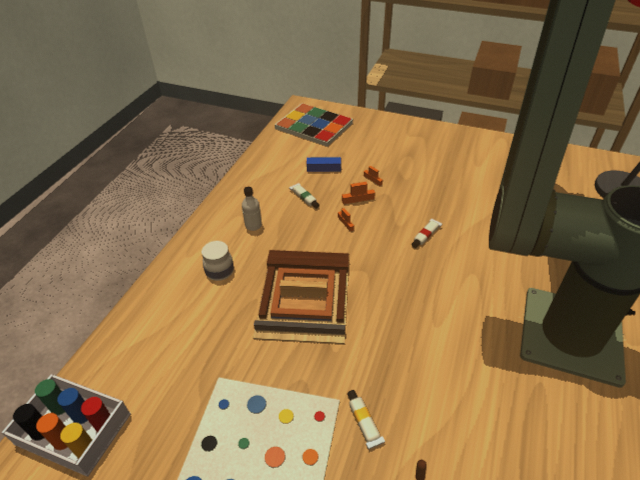

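The scene view shows three orange spacers. The largest is the middle one, at scene (215,290) and side (358,195). The jig is at scene (354,225), with the slim rail on its far (+y) side. I'll move the wrist camera over the spacer.

{"method": "servo_tool", "body": {
  "motion": [
    [[58, -24, 0, 0, 85], [58, -24, 0, 0, 85], [58, -24, 0, 0, 85], [58, -24, 0, 0, 85], [58, -24, 0, 0, 85], [58, -24, 0, 0, 85], [58, -24, 0, 0, 85], [58, -24, 0, 0, 85]]
  ]
}}

```text
time: 1.8
eef_pos: [0.537, -0.271, 0.2316]
orientation: [[0.975, 0.221, 0.001], [0.221, -0.975, -0.001], [0.0, 0.001, -1.0]]
ft_force: [0.2, -0.8, -0.8]
gripper_width: 0.085
grip_force: 0.0
```

Run:
```python
from h import *
s=monitor.sense(); print(s['time'],s['eef_pos'],np.round(s['orientation'],3).tolist(),s['joints'])
im=snap('wrist','w1')
for r in spotter.masks_of('wrist','spacer')[:3]: print(r['score'],r['box'],r['region'].sum())
for r in spotter.pinpoint('wrist','spacer')[:3]: print(r['score'],r['position'],ray('wrist',r['position'],0,s))
```

```text
1.8 [ 0.53701897 -0.27095926  0.23155376] [[0.975, 0.221, 0.001], [0.221, -0.975, -0.001], [0.0, 0.001, -1.0]] [-6.10968424e-01  2.61451509e-01  1.47392822e+00 -2.37329858e-04
  1.40537083e+00  7.36975973e-01]
0.85 [287.5, 134.3, 55.3, 101.5] 1984
0.76 [170.6, 127.5, 67.2, 55.3] 1078
0.73 [385.8, 192.9, 59.6, 58.4] 1621
0.91 [206.5, 153.9] [ 0.55377406 -0.16619256  0.        ]
0.72 [410.8, 218.7] [ 0.53587966 -0.36683659  0.        ]
0.61 [314.3, 182.2] [ 0.55002729 -0.26812196  0.        ]
```

View pics/w1.png

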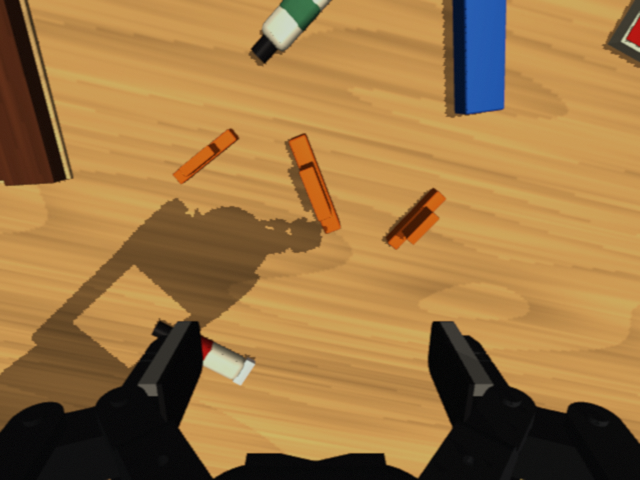

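The largest spacer runs from (297,135) to (333,232) in the wrist view. I'll fit its silhouette.

```bash
cat >> h.py <<'E'
from scipy.optimize import minimize
def proj(P,c,st=None):
    m=optics.camera_model(c); K=np.array(m['intrinsics'])
    if c=='wrist':
        M=np.array(m['mount']); T=np.eye(4); T[:3,:3]=st['orientation']; T[:3,3]=st['eef_pos']; T=np.linalg.inv(T@M); R,t=T[:3,:3],T[:3,3]
    else: R,t=np.array(m['R']),np.array(m['t'])
    q=(P@R.T+t)@K.T; return q[:,:2]/q[:,2:]
def box(l,w,z0,z1,cy=0): return np.array([[x,y+cy,z] for x in(-l/2,l/2) for y in(-w/2,w/2) for z in(z0,z1)])
SP=[box(.09,.016,0,.024),box(.044,.012,.024,.056)]
def place(B,p,z0=0):
    c,s=np.cos(p[2]),np.sin(p[2]); return B@np.array([[c,s,0],[-s,c,0],[0,0,1]])+[p[0],p[1],z0]
def sil(boxes,p,c,st,z0=0):
    im=np.zeros((480*2,640*2),np.uint8)
    for B in boxes:
        h=cv2.convexHull(proj(place(B,p,z0),c,st).astype(np.float32)*2)
        cv2.fillConvexPoly(im,np.round(h*16).astype(np.int32),1,shift=4)
    return im
def fit(boxes,mask,p0,c,st,z0=0):
    M=cv2.resize(mask.astype(np.uint8),(1280,960),interpolation=cv2.INTER_NEAREST)
    f=lambda p:1-(lambda S:(S&M).sum()/(S|M).sum())(sil(boxes,p,c,st,z0))
    best=None
    for dy in(0,-.1,.1):
        r=minimize(f,[p0[0],p0[1],p0[2]+dy],method='Nelder-Mead',options=dict(initial_simplex=np.array([p0[0],p0[1],p0[2]+dy])+np.array([[0,0,0],[.006,0,0],[0,.006,0],[0,0,.08]]),xatol=1e-5,fatol=1e-5))
        if best is None or r.fun<best.fun: best=r
    return best.x,1-best.fun
def orange(im,xy):
    h=cv2.cvtColor(im,cv2.COLOR_RGB2HSV); m=((h[...,0]<13)&(h[...,1]>190)&(h[...,2]>60)).astype(np.uint8)
    n,l=cv2.connectedComponents(m); pts=np.argwhere(m); k=pts[np.argmin(((pts-[xy[1],xy[0]])**2).sum(1))]
    return l==l[k[0],k[1]]
E
python3 - <<'E'
from h import *
s=monitor.sense(); im=cv2.imread('pics/w1.png')[:,:,::-1].copy()
m=orange(im,(316,190)); print(m.sum())
# start yaw from mask axis
a,b=ray('wrist',(297,137),.02,s),ray('wrist',(333,230),.02,s); d=a-b; y0=np.arctan2(d[1],d[0])
print(a,b,np.degrees(y0))
p,q=fit(SP,m,[.55,-.268,y0],'wrist',s); print(p,np.degrees(p[2]),q)
r=spotter.masks_of('wrist','spacer')[0]['region']; print(fit(SP,r,p,'wrist',s))
R=np.array(s['orientation']); d=np.array([p[0],p[1],0])-s['eef_pos']; print('tool shift mm',1e3*R.T@d,'tool x yaw',np.degrees(np.arctan2(R[1,0],R[0,0])))
E
```

```text
755
[ 0.58879616 -0.24279735  0.02      ] [ 0.51484008 -0.29270689  0.02      ] 34.01359647932378
[ 0.55124219 -0.26738407  0.5898982 ] 33.79867744229362 0.3532646852328575
(array([ 0.55157014, -0.26774286,  0.58638489]), np.float64(0.9279099753838941))
tool shift mm [ 13.9731177    0.7079265  231.08609961] tool x yaw 13.070611997740372
```

{"method": "servo_tool", "body": {
  "motion": [
    [[14, 1, 20, 0, 50], [0, 0, 50, -10.3, 45], [0, 0, 50, -10.4, 45], [0, 0, 40, 0, 45], [0, 0, 25, 0, 45], [0, 0, 17, 0, 45], [0, 0, 0, 0, 45]]
  ]
}}

```text
time: 2.88
eef_pos: [0.5477, -0.2704, 0.0282]
orientation: [[0.835, 0.55, -0.002], [0.55, -0.835, 0.001], [-0.001, -0.003, -1.0]]
ft_force: [0.4, 0.9, 0.2]
gripper_width: 0.0455
grip_force: 0.0
```

Run:
```python
from h import *
s=monitor.sense(); print(s['eef_pos'],np.round(s['orientation'],3).tolist())
snap('wrist','w2')
```

```text
[ 0.54772752 -0.2704183   0.02815714] [[0.835, 0.55, -0.002], [0.55, -0.835, 0.001], [-0.001, -0.003, -1.0]]
```

View pics/w2.png

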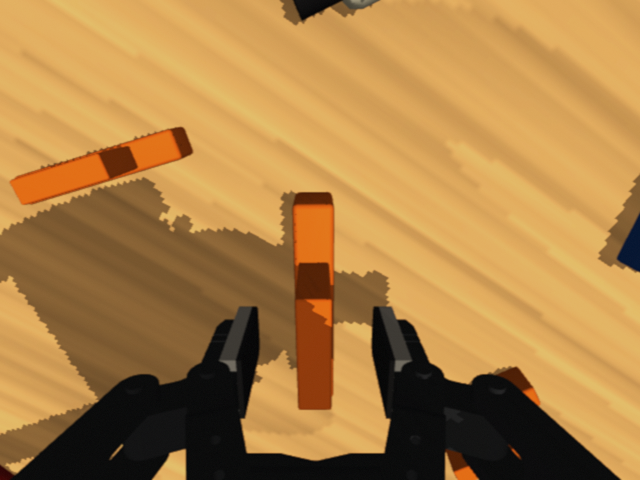

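The spacer (313,300) lies aligned between the open fingers. I'll nudge forward 5 mm, close and lift.

{"method": "servo_tool", "body": {
  "motion": [
    [[5, 0, 0, 0, 45], [0, 0, 0, 0, 5], [0, 0, 0, 0, 5], [0, 0, 0, 0, 5], [0, 0, -20, 0, 5], [0, 0, -40, 0, 5], [0, 0, -40, 0, 5], [0, 0, -30, 0, 5]]
  ],
  "newtons": 35
}}

```text
time: 3.92
eef_pos: [0.5541, -0.2679, 0.1628]
orientation: [[0.834, 0.551, 0.003], [0.551, -0.834, -0.002], [0.001, 0.003, -1.0]]
ft_force: [0.9, -0.0, 0.4]
gripper_width: 0.0113
grip_force: 40.0
```

{"method": "servo_tool", "body": {
  "motion": [
    [[23, -53, -20, 0, 5], [23, -53, -20, 0, 5], [23, -53, -20, 0, 5], [23, -53, -20, 0, 5], [23, -53, -10, 0, 5], [23, -54, 0, 0, 5], [0, 0, 0, 7.5, 5], [0, 0, 0, 8, 5]]
  ]
}}

```text
time: 4.92
eef_pos: [0.4922, 0.076, 0.2506]
orientation: [[0.952, 0.306, 0.001], [0.306, -0.952, -0.0], [0.001, 0.001, -1.0]]
ft_force: [0.5, 0.1, -0.6]
gripper_width: 0.0112
grip_force: 40.0
```

Run:
```python
from h import *
s=monitor.sense(); print(s['time'],s['eef_pos'],np.round(s['orientation'],3).tolist(),s['gripper_width'],s['grip_force'])
snap('wrist','w3')
for q in('panel','rail_slim','rail_broad','batten','jig'):
    for r in spotter.masks_of('wrist',q)[:1]: print(q,r['score'],r['box']); np.save('m_'+q,r['region'])
np.save('s3',np.array([s],dtype=object))
```

```text
4.925 [0.49221187 0.07598832 0.2506081 ] [[0.952, 0.306, 0.001], [0.306, -0.952, -0.0], [0.001, 0.001, -1.0]] 0.011239250609833457 39.98960494995117
panel 0.8 [241.0, 29.8, 157.9, 160.1]
rail_slim 0.67 [198.2, 0.0, 29.8, 217.8]
rail_broad 0.61 [393.2, 0.1, 73.8, 224.3]
batten 0.88 [240.9, 29.8, 157.9, 158.8]
jig 0.58 [183.5, 0.0, 228.6, 219.1]
```

View pics/w3.png

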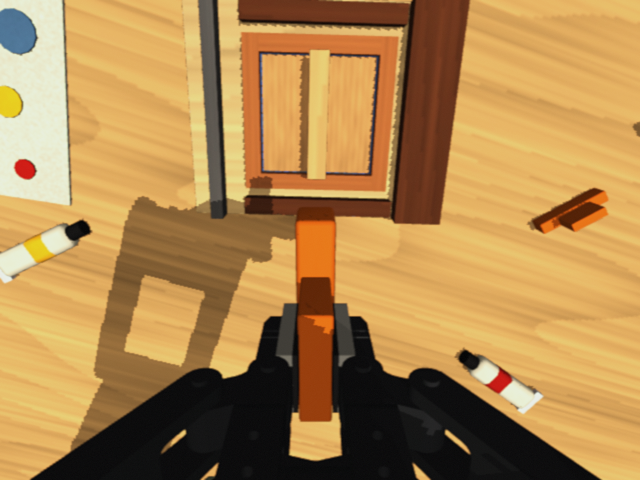

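The wrist view shows the slim rail at column ~215, the wide gap at 226–245, the panel at 245–400 and the broad rail on the right. I'll fit panel and rails.

Run:
```python
from h import *
s=np.load('s3.npy',allow_pickle=True)[0]
PN=[box(.13,.13,0,.018),box(.102,.016,.018,.042)]
mod=dict(panel=PN,rail_slim=[box(.19,.012,0,.02)],rail_broad=[box(.19,.044,0,.02)])
im=cv2.imread('pics/w3.png')
out={}
for q,p0 in(('panel',[.56,.1,.31]),('rail_slim',[.535,.188,.31]),('rail_broad',[.593,0,.31])):
    m=np.load(f'm_{q}.npy'); p,f=fit(mod[q],m,p0,'wrist',s,.006); out[q]=p; print(q,p.round(4),np.degrees(p[2]).round(2),round(f,3))
    S=sil(mod[q],p,'wrist',s,.006); cs,_=cv2.findContours(cv2.resize(S,(640,480)),0,1); cv2.drawContours(im,cs,-1,(255,255,0) if q!='panel' else (0,255,0),1)
cv2.imwrite('pics/ov.png',cv2.resize(im[0:240,170:490],(800,600)))
a,b=out['rail_slim'],out['rail_broad']; v=a-b; print('sep',np.hypot(v[0],v[1]),'yaw from centres',np.degrees(np.arctan2(-v[0],v[1])))
```

```text
panel [0.5622 0.0947 0.2851] 16.34 0.989
rail_slim [0.5372 0.1838 0.2831] 16.22 0.936
rail_broad [0.5893 0.0014 0.284 ] 16.27 0.982
sep 0.18977821407377474 yaw from centres 15.954857874730926
```

View pics/ov.png

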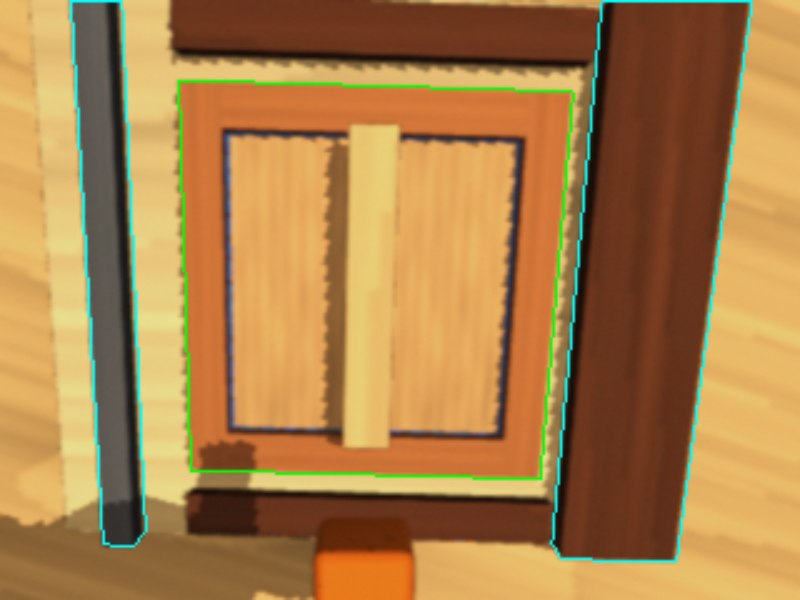

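{"method": "servo_tool", "body": {
  "motion": [
    [[38, -36, 0, 0, 5], [37, -36, 0, 0, 5], [0, 0, 50, 1.6, 5], [0, 0, 50, 0, 5], [0, 0, 40, 0, 5], [0, 0, 25, 0, 5], [0, 0, 0, 0, 5], [0, 0, 0, 0, 5]]
  ]
}}

```text
time: 6.22
eef_pos: [0.543, 0.1664, 0.0856]
orientation: [[0.959, 0.282, 0.002], [0.282, -0.959, 0.0], [0.002, 0.0, -1.0]]
ft_force: [0.7, -0.7, -0.7]
gripper_width: 0.0113
grip_force: 40.0
```

Run:
```python
from h import *
s=monitor.sense(); print(s['time'],s['eef_pos'],np.round(s['orientation'],4).tolist())
im=snap('wrist','w4')
t=np.array([.5419,.1677]); R=np.array(s['orientation']); print('remaining tool mm',1e3*R.T@(np.append(t,.034)-s['eef_pos']))
# where held spacer / gap should project
p=np.array([s['eef_pos'][0],s['eef_pos'][1],np.arctan2(R[1,0],R[0,0])]); o=im.copy()
def dr(B,p,z0,c):
    cv2.polylines(o,[cv2.convexHull(np.round(proj(place(B,p,z0),'wrist',s)).astype(np.int32))],True,c,1)
dr(SP[0],p,s['eef_pos'][2]-.0285,(0,255,255))
dr(box(.19,.012,0,.02),[.5372,.1838,.2836],.006,(0,255,0)); dr(box(.13,.13,0,.018),[.5622,.0947,.2851],.006,(0,255,0))
cv2.imwrite('pics/ov4.png',o[:,:,::-1])
```

```text
6.225 [0.54295867 0.16639414 0.08556536] [[0.9595, 0.2818, 0.0021], [0.2818, -0.9595, 0.0003], [0.0021, 0.0003, -1.0]]
remaining tool mm [-0.75593667 -1.56573287 51.56345021]
```

View pics/ov4.png

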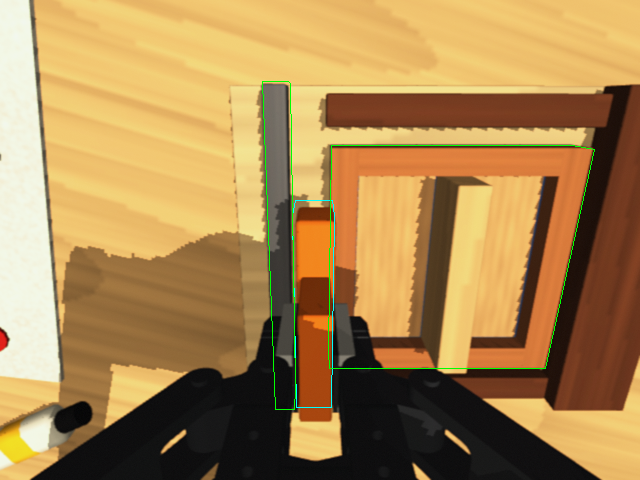

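{"method": "servo_tool", "body": {
  "motion": [
    [[1, -1.8, 0, 0, 5], [0, 0, 10, 0, 5], [0, 0, 10, 0, 5], [0, 0, 6, 0, 5], [0, 0, 4, 0, 5], [0, 0, 4, 0, 5], [0, 0, 0, 0, 5]]
  ]
}}

```text
time: 7.15
eef_pos: [0.542, 0.1684, 0.05]
orientation: [[0.959, 0.282, -0.001], [0.282, -0.959, -0.0], [-0.001, -0.0, -1.0]]
ft_force: [-0.3, 0.1, -0.4]
gripper_width: 0.0112
grip_force: 40.0
```

{"method": "servo_tool", "body": {
  "motion": [
    [[0, 0, 4, 0, 5], [0, 0, 4, 0, 5], [0, 0, 3, 0, 5], [0, 0, 2, 0, 5], [0, 0, 0, 0, 5]]
  ]
}}

```text
time: 7.78
eef_pos: [0.5421, 0.1684, 0.037]
orientation: [[0.959, 0.282, -0.0], [0.282, -0.959, -0.0], [-0.0, -0.0, -1.0]]
ft_force: [0.6, 0.1, -0.4]
gripper_width: 0.0113
grip_force: 40.0
```

{"method": "servo_tool", "body": {
  "motion": [
    [[0, 0, 1, 0, 5], [0, 0, 1, 0, 5], [0, 0, 1, 0, 5], [0, 0, 0, 0, 5]]
  ]
}}

```text
time: 8.28
eef_pos: [0.5425, 0.1685, 0.036]
orientation: [[0.959, 0.282, 0.0], [0.282, -0.959, -0.0], [0.0, 0.0, -1.0]]
ft_force: [-3.9, -0.8, 8.2]
gripper_width: 0.0116
grip_force: 41.5
```

{"method": "servo_tool", "body": {
  "motion": [
    [[0, 0, -1.5, 0, 5], [0, 0, 0, 0, 22], [0, 0, 0, 0, 30], [0, 0, 0, 0, 30], [0, 0, -20, 0, 30], [0, 0, -40, 0, 30], [0, 0, -50, 0, 30], [0, 0, 0, 0, 30]]
  ]
}}

```text
time: 9.28
eef_pos: [0.5463, 0.1691, 0.1512]
orientation: [[0.959, 0.282, 0.011], [0.282, -0.959, 0.002], [0.011, 0.002, -1.0]]
ft_force: [0.8, -0.2, 0.1]
gripper_width: 0.0303
grip_force: 0.0
```

Run:
```python
from h import *
s=monitor.sense(); print(s['time'],s['eef_pos'],np.round(s['orientation'],4).tolist())
im=snap('wrist','w5')
PN=[box(.13,.13,0,.018),box(.102,.016,.018,.042)]
o=im.copy()
for q,B,p0 in(('spacer',SP,[.541,.168,.284]),('panel',PN,[.562,.095,.285])):
    for r in spotter.masks_of('wrist',q)[:2]:
        p,f=fit(B,r['region'],p0,'wrist',s,.006); print(q,round(r['score'],2),r['box'],p.round(4),round(f,3))
        R=np.array(s['orientation']); print(1e3*R.T@(np.array([p[0],p[1],.006])-s['eef_pos']))
```

```text
9.275 [0.54629669 0.16911033 0.15116465] [[0.9594, 0.2818, 0.011], [0.2818, -0.9595, 0.0017], [0.011, 0.0015, -0.9999]]
spacer 0.97 [302.3, 174.4, 25.0, 126.4] [0.5399 0.1666 0.2904] 0.959
[ -8.45101931   0.39396916 145.08099862]
panel 0.56 [325.2, 139.4, 204.7, 180.4] [0.5621 0.0948 0.2847] 0.982
[ -7.35491671  75.55606779 145.20726629]
```

View pics/w5.png

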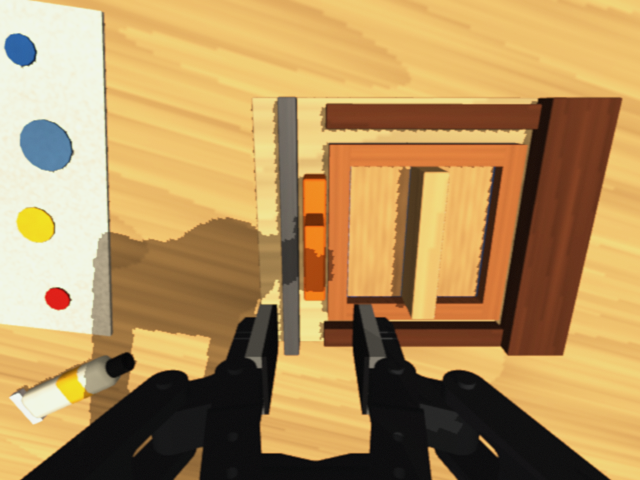

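The spacer stands in the gap, upright and clear of the fingers. Next I'll go over the batten at (428,240).

{"method": "servo_tool", "body": {
  "motion": [
    [[-1, 38, 0, 0, 50], [-1, 38, 0, 0, 50], [0, 0, 30, 0, 50], [0, 0, 30, 0, 50], [0, 0, 20, 0, 50], [0, 0, 0, 0, 50], [0, 0, 0, 0, 50]]
  ]
}}

```text
time: 10.3
eef_pos: [0.5615, 0.095, 0.0655]
orientation: [[0.959, 0.282, -0.001], [0.282, -0.959, -0.0], [-0.001, -0.0, -1.0]]
ft_force: [-0.0, 0.2, 0.3]
gripper_width: 0.0498
grip_force: 0.0
```

Run:
```python
from h import *
s=monitor.sense(); R=np.array(s['orientation']); print(s['time'],s['eef_pos'],np.degrees(np.arctan2(R[1,0],R[0,0])), 1e3*R.T@(np.array([.5621,.0948,.029])-s['eef_pos']))
snap('wrist','w6')
```

```text
10.3 [0.56152434 0.09498298 0.06546153] 16.365712441605194 [ 0.53072276  0.34644493 36.46102255]
```

View pics/w6.png

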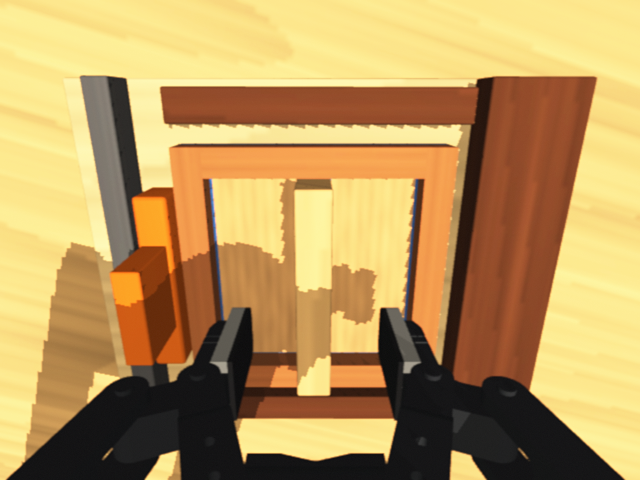

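The batten (313,290) is centred between the fingers. I'll descend and grip it lightly.

{"method": "servo_tool", "body": {
  "motion": [
    [[0, 0, 12, 0, 36], [0, 0, 12, 0, 36], [0, 0, 8, 0, 36], [0, 0, 3, 0, 36], [0, 0, 0, 0, 36], [0, 0, 0, 0, 10], [0, 0, 0, 0, 10], [0, 0, 0, 0, 10]]
  ],
  "newtons": 25
}}

```text
time: 11.35
eef_pos: [0.5622, 0.0951, 0.0313]
orientation: [[0.959, 0.282, 0.001], [0.282, -0.959, 0.0], [0.001, 0.0, -1.0]]
ft_force: [0.9, 0.4, 0.6]
gripper_width: 0.0154
grip_force: 25.9
```

{"method": "servo_tool", "body": {
  "motion": [
    [[0, -1, 0, 0, 10], [0, -1, 0, 0, 10], [0, -1, 0, 0, 10], [0, -1, 0, 0, 10], [0, 0, 0, 0, 10], [0, 0, 0, 0, 10]]
  ]
}}

```text
time: 12.1
eef_pos: [0.5612, 0.0984, 0.0313]
orientation: [[0.959, 0.282, 0.001], [0.282, -0.959, -0.001], [0.001, 0.001, -1.0]]
ft_force: [1.1, -4.8, 2.8]
gripper_width: 0.0155
grip_force: 26.3
```

{"method": "servo_tool", "body": {
  "motion": [
    [[0, -0.5, 0, 0, 10], [0, -0.5, 0, 0, 10], [0, 0, 0, 0, 10], [0, 0, 0, 0, 10]]
  ]
}}

```text
time: 12.6
eef_pos: [0.561, 0.0994, 0.0313]
orientation: [[0.959, 0.282, 0.001], [0.282, -0.959, -0.001], [0.001, 0.001, -1.0]]
ft_force: [1.6, -5.5, 3.7]
gripper_width: 0.0152
grip_force: 26.3
```

{"method": "servo_tool", "body": {
  "motion": [
    [[0, -0.5, 0, 0, 10], [0, -0.5, 0, 0, 10], [0, 0, 0, 0, 10], [0, 0, 0, 0, 10]]
  ]
}}

```text
time: 13.1
eef_pos: [0.5607, 0.1004, 0.0313]
orientation: [[0.959, 0.282, 0.001], [0.282, -0.959, -0.001], [0.001, 0.001, -1.0]]
ft_force: [1.9, -5.5, 3.3]
gripper_width: 0.0152
grip_force: 26.3
```

{"method": "servo_tool", "body": {
  "motion": [
    [[0, -0.5, 0, 0, 10], [0, -0.5, 0, 0, 10], [0, 0, 0, 0, 10], [0, 0, 0, 0, 10]]
  ]
}}

```text
time: 13.6
eef_pos: [0.5605, 0.1013, 0.0313]
orientation: [[0.959, 0.282, 0.001], [0.282, -0.959, -0.001], [0.001, 0.001, -1.0]]
ft_force: [1.0, -5.6, 3.6]
gripper_width: 0.0155
grip_force: 26.3
```

{"method": "servo_tool", "body": {
  "motion": [
    [[0, -0.5, 0, 0, 10], [0, -0.5, 0, 0, 10], [0, 0, 0, 0, 10], [0, 0, 0, 0, 10]]
  ]
}}

```text
time: 14.1
eef_pos: [0.5604, 0.1015, 0.0313]
orientation: [[0.959, 0.282, 0.002], [0.282, -0.959, -0.002], [0.001, 0.002, -1.0]]
ft_force: [2.1, -7.4, 2.6]
gripper_width: 0.0156
grip_force: 26.3
```

{"method": "servo_tool", "body": {
  "motion": [
    [[0, -0.5, 0, 0, 10], [0, -0.5, 0, 0, 10], [0, -0.5, 0, 0, 10], [0, -0.5, 0, 0, 10], [0, 0, 0, 0, 10], [0, 0, 0, 0, 10]]
  ]
}}

```text
time: 14.85
eef_pos: [0.5602, 0.1016, 0.0313]
orientation: [[0.959, 0.282, 0.002], [0.282, -0.959, -0.005], [0.001, 0.005, -1.0]]
ft_force: [2.4, -12.6, 3.6]
gripper_width: 0.0155
grip_force: 26.2
```

{"method": "servo_tool", "body": {
  "motion": [
    [[0, -0.5, 0, 0, 10], [0, -0.5, 0, 0, 10], [0, -0.5, 0, 0, 10], [0, -0.5, 0, 0, 10], [0, 0, 0, 0, 10], [0, 0, 0, 0, 10], [0, 0, 0, 0, 10], [0, 0, 0, 0, 10]]
  ]
}}

```text
time: 15.85
eef_pos: [0.5602, 0.1017, 0.0315]
orientation: [[0.959, 0.282, 0.003], [0.282, -0.959, -0.008], [0.001, 0.008, -1.0]]
ft_force: [2.9, -17.0, 3.5]
gripper_width: 0.0154
grip_force: 26.3
```

Run:
```python
from h import *
s=monitor.sense(); print(s['eef_pos'],s['ft_force'],s['moment'])
im=snap('wrist','w7')
PN=[box(.13,.13,0,.018),box(.102,.016,.018,.042)]
for c in('wrist','side'):
    if c=='side': im=snap(c,'s7')
    for q,B,p0 in(('spacer',SP,[.540,.1675,.284]),('panel',PN,[.5605,.1015,.285]),('rail_slim',[box(.19,.012,0,.02)],[.5372,.1838,.2836])):
        for r in spotter.masks_of(c,q)[:3]:
            p,f=fit(B,r['region'],p0,c,s,.006); print(c,q,round(r['score'],2),p.round(4),round(f,3))
```

```text
[0.560189   0.10173646 0.03153034] [  2.94796305 -17.03014811   3.45383856] [-2.77517503 -0.42563925 -0.12103673]
wrist spacer 0.67 [0.5377 0.1734 0.1545] 0.773
wrist panel 0.87 [0.5608 0.1007 0.281 ] 0.772
wrist rail_slim 0.62 [0.5362 0.1843 0.2757] 0.462
wrist rail_slim 0.51 [0.5755 0.0906 1.2942] 0.218
side spacer 0.97 [0.5377 0.1666 0.3531] 0.627
side spacer 0.69 [0.54   0.1675 0.284 ] 0.0
side panel 0.65 [0.5588 0.1015 0.2839] 0.68
side rail_slim 0.78 [0.5329 0.1855 0.2844] 0.864
```

View pics/w7.png

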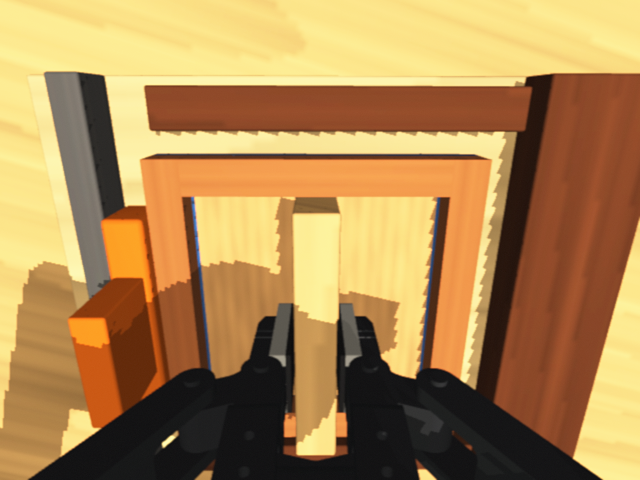

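The spacer is flush between the slim rail and the panel (columns 105–150), the panel is square, and the push is a steady ~17 N. I'm handing it in.

```bash
python3 -c "
from h import *
print(job.finish_job())"
```

```text
the job is handed in; nothing more can be done
None
```

The spacer stands on the jig floor in the wide gap, trapped between panel and slim rail with the gripper still holding a steady push of about 17 N on the batten; the job is handed in, but no verdict was returned.

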